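# Hold a rolling culture jar over the root reader

### The job

Lift the blue roll tray by its orange handle and carry it to the white root reader, without touching the glass jar that rolls in it and without ever letting it touch either end stop. Tilt the tray to roll the jar onto the white band and hold the tray in the air about 6 cm above the reader, in line with its blue guide lines, with the viewing hole over the blue window and the jar balanced over the hole for at least 6 seconds. Finish while still holding it there, nearly level and with the jar still; do not rest the tray on the reader, and leave the two potted seedlings where they stand.

Things in the scene. Friction and masses are not known exactly. Their poses are not given: they have to be found in the camera images.
- tray: Blue roll tray, loose, 0.45 kg, 340 mm long (y), 130 wide (x), 144 high with handle. Origin: centre of underside; z up, y along the tray to the white band's end. Floor 107 mm wide between side lips: flat, 18 mm up, to y = -30 mm; then a cosine hump 1.2 mm high, crest at y = +60 (radius 1.4 m, steepest slope 0.021), flat again from +150. Black end stops, inner faces y = +-160.
- tray_grip (a point): Centre of the orange handle bar across the tray, 124 mm above the tray's underside, on posts at x = +-61 mm. Bar 130 mm long (tray x), 22 thick (tray y), 40 high (104 to 144 mm up). Grip from above across the 22 mm (fingers closing along tray y), 25 to 45 N; keep fingertips at most 5 mm below the bar: the jar passes 13 mm below it. Axes as the tray's.
- tray_hole (a point): Centre of the viewing hole in the tray floor, on the hump's crest, inside a white band 60 mm long, at tray x = 0, y = +60 mm, 19 mm above the tray's underside. Axes as the tray's.
- jar: Plant culture jar, pale green with red lid, cylinder 72 mm diameter, 85 long, 0.22 kg, lying across the tray (its axis along tray x). Origin: its centre, 36 mm above the floor under it; axes turn as it rolls. Touches a stop at tray y = +-124 mm. On a slope of t rad it rolls downhill at 6.5 m/s2 x t, less 0.07 rolling resistance (stays put below 0.01 rad); lags tray acceleration by 0.67.
- reader: Root reader, fixed on the bench: white flat unit 170 x 240 x 30 mm. Origin: centre of its underside on the bench; its blue guide lines run along its y axis, z up.
- reader_window (a point): Centre of the reader's round blue window (52 mm diameter, black rim), in its flat top 30 mm above the bench. Axes as the reader's.
- pot_a: Bystander, to be left alone: terracotta pot with a seedling, 78 wide, pot 68 high, 135 with leaves,, in mm; origin at the centre of its underside.
- pot_b: Bystander, to be left alone: black pot with a seedling, 78 wide, pot 68 high (155 with leaves), in mm; origin at the centre of its underside.
Not all that is in view belongs to the job. Several things have the shape of the jar; the one meant has the colours described above.

How it is judged:
On the way, in this order (a step that is already met when the one before it is completed fails the run):
1. the tray is lifted off the bench with the jar in it (height (world z) of tray above 0.03 m and distance between jar and tray below 0.145 m), for 0.2 s.
2. the tray is held above the reader, in line with it, hole over window, with the jar staying over the hole for 5 s (horizontal distance between tray_hole and reader_window below 0.035 m and z of tray_hole in the frame of reader_window between 0.03 and 0.1 m and y of jar in the frame of tray_hole between -0.03 and 0.03 m and angle between the y axis of tray and the y axis of reader, either way round below 0.2 rad), for 5 s.
At the end, for the whole second after the job is handed in: Held in the fingers, off the reader, near still: hole within 40 mm of the window in plan and 30-100 mm above it, tray in line within 0.22 rad and level within 0.1 rad, jar within 40 mm of the hole and under 0.08 m/s, after 5 s unbroken within 30 mm (hole within 35 mm, 0.2 rad) (horizontal distance between tray_hole and reader_window below 0.04 m and z of tray_hole in the frame of reader_window between 0.03 and 0.1 m and y of jar in the frame of tray_hole between -0.04 and 0.04 m and angle between the y axis of tray and the y axis of reader, either way round below 0.22 rad and angle between tray's own z axis and vertical below 0.1 rad and linear speed of jar below 0.08 m/s and linear speed of tray below 0.05 m/s and contact force between tray and reader below 0.5 N and contact force between tray and the fingers above 2 N); the arm keeps its last pose, push and grip.
It fails at once if the jar touches an end stop of the tray (y of jar in the frame of tray above 0.1245 m or y of jar in the frame of tray below -0.1245 m).
It fails at once if the jar leaves the tray (distance between jar and tray above 0.16 m or z of jar in the frame of tray above 0.08 m).
It fails at once if a finger or the arm steadies the jar (contact force between jar and the arm above 0.5 N or contact force between jar and the fingers above 0.5 N).
It fails at once if the tray is rested on or knocked against the reader (contact force between tray and reader above 3 N).
It fails at once if a potted seedling is moved (distance of any of pot_a, pot_b from where it was at the start of the episode above 0.03 m).
It also fails if it takes over 67 s, if anything falls off the work surface, if the arm or the gripper's body presses on something with over 40 N, if the wrist force passes 120 N, or if a joint passes its speed limit or range.

### The arm

A 6-joint arm with a two-finger parallel gripper is mounted at the origin on the work surface. World frame = base frame: x ahead of the robot, y to its left, z up, the work surface at z = 0. Lengths are in m, angles in rad, forces in N, time in s.
With the tool pointing down it reaches from about 0.35 to 0.775 m from the base axis. Payload 5.5 kg.
Tool frame: the origin (TCP) lies on the centre line of the jaws, within the pads' length; the fingertips stand 11 mm ahead of it and the grasp point (between the pads) lies 8 mm behind it; z points along the fingers, y is the line along which they close (so a half turn about z gives the same grasp; the last joint's range is limited). The gripper opens to 85 mm and grips with 20 to 120 N. Pads are 22 mm wide; open, the fingers measure 114 mm over their backs; the gripper's body (76 mm by 85 mm) begins 54 mm behind the grasp point. The pads swing forward as they close: fully open they stand 13 mm farther back than shut.
Start: joints at [1.16, 0.313, 0.046, 1.304, 0, 1.431], TCP at [0.154, 0.554, 0.242] pointing down, gripper open.
Joint ranges: [-2.76, 2.76], [-0.86, 1.69], [-1.03, 1.26], [-2.2, 2.34], [-1.47, 1.5], [-3.14, 3.14]. Speed limits (rad/s): [2.57, 2.57, 3.14, 3.14, 3.14, 3.14].

### API

Orientations are given as a unit quaternion [w, x, y, z].
In Python, from workcell import env, viewer, order, models gives the robot as it stands.
- The arm moves only by the tool drive_tool, never from a script. Its argument "series" is a list that holds one entry, the list of rows, each a list of 6 numbers: the shift along the tool's x, y, z each as a share of 120 mm, from -1 to 1, then the turn, a rotation vector about the tool's x, y, z each as a share of 180 degrees, from -1 to 1. A call has 1 to 20 rows; each row shifts and turns the commanded pose from where the row before left it, along the tool's axes as they then stand; what a row does not reach is not made up. A row lasts 1/8 s, in which the tool goes at most 62.5 mm and 10.7 degrees, less where a joint would pass 70% of its speed; a pose out of reach is approached as far as the arm can. A call with a number of a shift or a turn outside -1 to 1 is refused whole. A call with a gripper value outside its range is refused whole. "jaw" is the opening, from -1 (shut) to 1 (fully open), set as the call begins (left out, the last holds). The fingers move at their own pace and stop on an object; "grip_force" is the grip in N (left out, the last holds). Time passes only in rows, so rows that do not move let the fingers close. It gives the time, the measured TCP pose, the force, the opening and the grip force at its end, in the units of the state.
- env.get_state(): the state, without advancing time (a new reading comes with each control period).
- viewer.read_camera(name): name is "scene" or "side" or "wrist"; returns the picture (480x640x3 uint8, red, green, blue); there is no depth.
- viewer.camera_info(name): a dict with "intrinsics" (3x3 intrinsics, pixels), "R" (3x3) and "t" (3): a world point X has camera coordinates R X + t; the wrist camera has in their place "T_tool_cam" (4x4, takes a point from camera to tool coordinates, whose origin is the TCP and whose axes are the flange's). Camera axes: x right, y down, z forward; pixel columns grow to the right and rows downward; lengths in m; the calibration is good to about 2 mm. A picture is of the moment at which its call begins: read the wrist's pose just before it. camera_info takes no time and is no camera call.
- order.hand_in(): hands the job in; it is judged then, once.
Trained networks look in the newest picture that a camera, given by its name, has taken for a name from the list of things; names that differ only in an ending like _2 or _b are one class to them, and where a whole thing is asked for, a point or a joint stands for the part that bears it (a point fixed in the world has none). Each returns a list of dicts, best first, with "score" (0 to 1); they miss things now and then, are a little off and sometimes report something else, mostly with a low value. They report only what shows in the picture. A call takes as long as a camera call. They do not tell look-alikes from the thing itself.
- models.silhouettes(label, camera): "region" (480x640 bool, what is visible of it) and "location" ([column, row] in pixels, amid what is visible of it).
The state is a dict: "clock": time; "joint_pos": joint angles; "qvel": joint speeds; "tau": joint torques, N m; "tcp_pos": TCP position; "orientation": TCP orientation; "wrist_force": force on the tool from outside, world axes, zero at the start; "ft_torque": the same for the moment, N m; "finger_gap": finger opening in m; "grip_force": force on a finger pad.
Only numpy, scipy, OpenCV 4.12 (cv2) and the standard library are available. Lean on these libraries where they do the work, as an engineer would, in place of code of your own. Each camera call takes 0.05 s, during which the arm holds its last target. There are 200 camera calls.

## Working session

There is one attempt and no reset: what is moved stays moved. The work goes in short steps, Python scripts to look and compute and a tool call to move; the robot and the scene stay as the last step left them, time stands still between calls to the robot, and variables do not carry over. Pictures are saved under pics/ and viewed, at most 10 in all, crops included, and the job is handed in when it is done.

Besides the shell and the picture viewer there is one more tool, called after "Emit:" by a JSON object that holds its "method" and its "body", one argument or row to a line. drive_tool: Moves the arm, as the interface text tells. Its arguments: {"type":"object","properties":{"series":{"type":"array"},"jaw":{"type":"number"},"grip_force":{"type":"number"}},"required":["series"]}

```bash
mkdir -p pics; ls
python3 - <<'E'
from workcell import env, viewer, order, models
import cv2,numpy as np
s=env.get_state();print(s)
a=viewer.read_camera("scene");b=viewer.read_camera("side")
cv2.imwrite('pics/a.png',a[:,:,::-1]);cv2.imwrite('pics/b.png',b[:,:,::-1])
for c in("scene","side"):
  print(c,viewer.camera_info(c))
  for l in("tray","tray_grip","jar","reader","pot_a"):
    print(l,[(round(d["score"],2),np.round(d["location"],1).tolist(),int(d["region"].sum())) for d in models.silhouettes(l,c)])
print(viewer.camera_info("wrist"))
E
```

```text
pics
{'clock': 0.0, 'joint_pos': array([1.16040591e+00, 3.14023652e-01, 4.49889900e-02, 1.30360598e+00,
       1.49498240e-05, 1.43118024e+00]), 'qvel': array([ 0.00104709,  0.00136295, -0.00071532,  0.00047911, -0.00152727,
        0.00056511]), 'tau': array([-3.65720744e-04, -4.80619812e+01,  2.98537409e+01,  1.94242696e-02,
       -9.93833282e-05,  2.11627462e-07]), 'tcp_pos': array([0.15361698, 0.5535935 , 0.24139972]), 'orientation': array([-2.57605382e-04,  1.34973890e-01,  9.90848726e-01, -8.85474917e-04]), 'wrist_force': array([-0.17614692, -0.42246096,  1.26582839]), 'ft_torque': array([ 0.00511427, -0.05012231,  0.00816465]), 'grip_force': 0.0, 'finger_gap': 0.08516457313512202}
scene {'intrinsics': array([[575.18030629,   0.        , 323.45563288],
       [  0.        , 575.18030629, 239.46219732],
       [  0.        ,   0.        ,   1.        ]]), 'R': array([[-0.17891568,  0.98384327, -0.00645022],
       [ 0.68723963,  0.12028032, -0.71640375],
       [-0.70405317, -0.13260871, -0.69765612]]), 't': array([ 0.17113062, -0.25364344,  1.66881195])}
tray [(0.59, [264.5, 2
[... 913 characters left out ...]
5], 1822), (0.64, [346.0, 352.3], 1853), (0.58, [436.9, 429.2], 2419)]
reader [(0.74, [296.3, 199.3], 4371)]
pot_a [(0.85, [354.8, 128.6], 984), (0.71, [398.6, 233.3], 1229)]
{'intrinsics': array([[423.76638877,   0.        , 320.9271142 ],
       [  0.        , 423.76638877, 244.4398542 ],
       [  0.        ,   0.        ,   1.        ]]), 'T_tool_cam': array([[-6.40415171e-04, -9.45562154e-01, -3.25440935e-01,
         8.40105915e-02],
       [ 9.99999443e-01, -8.78482061e-04,  5.84574818e-04,
         1.00616387e-03],
       [-8.38645847e-04, -3.25440379e-01,  9.45562190e-01,
        -1.31592078e-01],
       [ 0.00000000e+00,  0.00000000e+00,  0.00000000e+00,
         1.00000000e+00]])}
```

View pics/a.png

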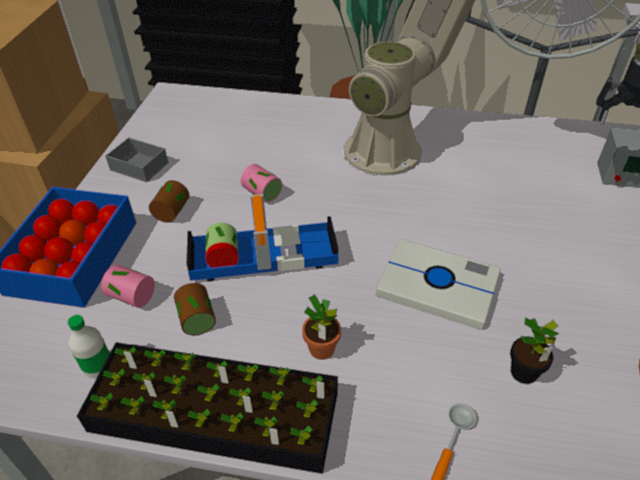

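View pics/b.png

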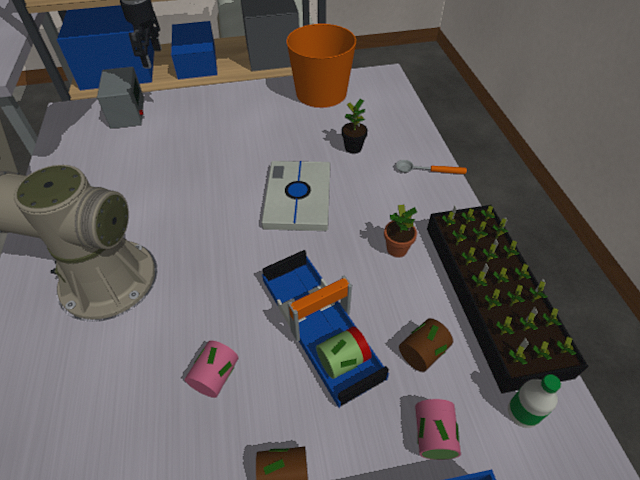

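The scene picture shows the tray at (264,247), with the green/red jar at (221,245) on its left (-y) part, the orange bar at (260,225) and the white band to the right at (288,245). The reader window is at (439,277), and its guide line runs from (390,262) to (497,292). The side picture agrees, with the jar at (343,352), the bar at (320,300) and the window at (297,190).

```bash
cat > h.py <<'E'
import cv2,numpy as np
from scipy.optimize import minimize
from scipy.spatial.transform import Rotation as Ro
from workcell import env, viewer, order, models
def cam(c):
    i=viewer.camera_info(c);return i['intrinsics'],i['R'],i['t']
def proj(c,X):
    K,R,t=cam(c);p=(np.atleast_2d(X)@R.T+t)@K.T;return p[:,:2]/p[:,2:]
def back(c,uv,z):
    K,R,t=cam(c);d=(np.c_[np.atleast_2d(uv),np.ones(len(np.atleast_2d(uv)))]@np.linalg.inv(K).T)@R;o=-R.T@t
    return o+d*((z-o[2])/d[:,2])[:,None]
def hsvmask(im,lo,hi,box):
    m=cv2.inRange(cv2.cvtColor(im,cv2.COLOR_RGB2HSV),lo,hi)
    z=np.zeros_like(m);x0,y0,x1,y1=box;z[y0:y1,x0:x1]=m[y0:y1,x0:x1];return z>0
def hull(c,X):
    m=np.zeros((480*4,640*4),np.uint8)
    cv2.fillConvexPoly(m,cv2.convexHull((proj(c,X)*4+1.5).round().astype(np.int32)),1)
    return cv2.resize(m.astype(np.float32),(640,480),interpolation=cv2.INTER_AREA)
def cyl(x,y,z,yaw,r=.036,L=.085):
    a=np.linspace(0,2*np.pi,40);P=[[s*L/2,r*np.cos(t),r*np.sin(t)] for s in(-1,1) for t in a]
    return np.array(P)@Ro.from_euler('z',yaw).as_matrix().T+[x,y,z]
def box(x,y,z,yaw,sx,sy,sz):
    P=np.array([[a,b,c] for a in(-1,1) for b in(-1,1) for c in(-1,1)])*[sx/2,sy/2,sz/2]
    return P@Ro.from_euler('z',yaw).as_matrix().T+[x,y,z]
def fit(f,masks,p0,st):
    def cost(p): return sum(1-np.minimum(hull(c,f(p)),m).sum()/np.maximum(hull(c,f(p)),m).sum() for c,m in masks.items())
    sim=np.vstack([p0]+[np.array(p0)+np.eye(len(p0))[i]*st[i] for i in range(len(p0))])
    r=minimize(cost,p0,method='Nelder-Mead',options=dict(initial_simplex=sim,xatol=1e-4,fatol=1e-4,maxfev=250));return r.x,r.fun/len(masks)
E
python3 - <<'E'
from h import *
A=viewer.read_camera("scene");B=viewer.read_camera("side")
O=((5,150,100),(20,255,255))
mo={'scene':hsvmask(A,*O,(235,180,285,280)),'side':hsvmask(B,*O,(280,270,365,330))}
print([m.sum() for m in mo.values()])
p0=list(back('scene',[[260,222]],.124)[0][:2])+[0]
print(p0, back('side',[[322,298]],.124))
for y0 in(-.3,0,.3):
  print(*fit(lambda p:box(p[0],p[1],.124,p[2],.13,.022,.04),mo,p0[:2]+[y0],[.02,.02,.1]))
Bl=((100,120,60),(125,255,255))
for c,I,bx,n in(('scene',A,(375,240,505,325),0),('side',B,(260,160,335,230),0)):
  m=hsvmask(I,*Bl,bx);n,l,s,ct=cv2.connectedComponentsWithStats(m.astype(np.uint8))
  k=1+np.argmax(s[1:,4]);P=back(c,ct[k],.03)[0];r,cc=np.where(m);Q=back(c,np.c_[cc,r],.03)
  pts=Q[np.hypot(*(Q-P)[:,:2].T)>.04]; v=cv2.fitLine(pts[:,:2].astype(np.float32),cv2.DIST_HUBER,0,.01,.01).ravel()
  print(c,'win',s[k,4],P,'line',v,'dirang',np.arctan2(v[1],v[0]),len(pts),np.ptp(pts,0))
for c in('scene','side'):
  for d in models.silhouettes("jar",c): print(c,np.round(d['location']),back(c,d['location'],.054)[0].round(3))
  for d in models.silhouettes("pot_a",c): print(c,'pot',back(c,d['location'],.06)[0].round(3))
  if c=='scene': J={}
  L=[d for d in models.silhouettes("jar",c) if np.hypot(*(np.array(d['location'])-((220,248) if c=='scene' else (345,352))))<12]
  J[c]=L[0]['region']
np.savez('j.npz',**J)
print('jar',*fit(lambda p:cyl(p[0],p[1],.054,p[2]),J,list(back('scene',[[221,246]],.054)[0][:2])+[0.1],[.02,.02,.2]))
E
```

```text
[np.int64(417), np.int64(1021)]
[np.float64(0.4820391733221031), np.float64(-0.2282358629200118), 0] [[ 0.47910063 -0.2294793   0.124     ]]
[ 0.47608233 -0.23209776  0.33323708] 0.23481878638267517
[ 0.47391608 -0.23276485  0.33706862] 0.23697307705879211
[ 0.47403085 -0.23229092  0.33145279] 0.2342047095298767
scene win 472 [0.49038828 0.17880248 0.03      ] line [0.22833917 0.9735817  0.49111915 0.18150786] dirang 1.3404249 79 [5.45328956e-02 2.30544460e-01 2.22044605e-16]
side win 225 [0.49144365 0.18083532 0.03      ] line [0.22824967 0.97360265 0.48523158 0.1551362 ] dirang 1.3405168 59 [5.33321313e-02 2.28747836e-01 2.22044605e-16]
scene [260. 181.] [ 0.255 -0.294  0.054]
scene [219. 246.] [ 0.504 -0.325  0.054]
scene [193. 308.] [ 0.687 -0.322  0.054]
scene [169. 201.] [ 0.372 -0.498  0.054]
scene [130. 282.] [ 0.644 -0.48   0.054]
scene pot [ 0.708 -0.054  0.06 ]
scene pot [0.682 0.361 0.06 ]
side [346. 352.] [ 0.509 -0.318  0.054]
side [214. 372.] [ 0.25  -0.311  0.054]
side [424. 344.] [ 0.668 -0.332  0.054]
side [282. 463.] [ 0.356 -0.498  0.054]
side [438. 429.] [ 0.638 -0.495  0.054]
side pot [ 0.701 -0.042  0.06 ]
side pot [0.702 0.377 0.06 ]
jar [ 0.50473796 -0.31900349  0.32817737] 0.06141179800033569
```

```bash
cat >> h.py <<'E'
def down(yaw,tilt=0):  # tool y along yaw'd world y, tool z down; tilt>0 lowers +y end
    c,s=np.cos(yaw),np.sin(yaw)
    return Ro.from_matrix(np.array([[-c,-s,0],[-s,c,0],[0,0,-1]]).T)*Ro.from_rotvec([tilt,0,0])
def rows(poses,start=None,nd=3):
    """poses: list of (p,Rot); prints rounded rows, tracking the rounding"""
    if start is None:
        s=env.get_state();q=s['orientation'];start=(s['tcp_pos'],Ro.from_quat([*q[1:],q[0]]))
    p,R=np.array(start[0]),start[1];out=[]
    for P,Q in poses:
        d=np.round(R.inv().apply(np.array(P)-p)/.12,nd);w=np.round((R.inv()*Q).as_rotvec()/np.pi,nd+1)
        p=p+R.apply(d*.12);R=R*Ro.from_rotvec(w*np.pi);out.append([*(d+0.),*(w+0.)])
    print(str([[float(f'{v:g}') for v in r] for r in out]).replace(' ','').replace('.0,',',').replace('.0]',']'))
def path(P0,y0,P1,y1,n,smooth=False,t0=0,t1=0):
    P0,P1=np.array(P0),np.array(P1);o=[]
    for i in range(1,n+1):
        u=i/n
        if smooth:u=u*u*(3-2*u)
        o.append((P0+u*(P1-P0),down(y0+u*(y1-y0),t0+u*(t1-t0))))
    return o
E
python3 - <<'E'
from h import *
p=env.get_state()['tcp_pos']
w=[.42,.30,.27];g=[.4745,-.2323,.26]
rows(path(p,-.27,w,-.1,8)+path(w,-.1,g,.332,12))
E
```

```text
[[-0.338,-0.181,-0.029,0.0001,0,-0.007],[-0.334,-0.188,-0.029,0,0,-0.0068],[-0.33,-0.196,-0.028,0,0,-0.0067],[-0.325,-0.202,-0.029,0,0,-0.0068],[-0.322,-0.209,-0.029,0,0,-0.0068],[-0.316,-0.216,-0.029,0,0,-0.0067],[-0.312,-0.223,-0.028,0,0,-0.0068],[-0.308,-0.229,-0.029,0,0,-0.0068],[-0.074,-0.364,0.007,0,0,-0.0114],[-0.062,-0.366,0.007,0,0,-0.0115],[-0.048,-0.369,0.007,0,0,-0.0114],[-0.035,-0.37,0.007,0,0,-0.0115],[-0.021,-0.371,0.007,0,0,-0.0115],[-0.008,-0.371,0.007,0,0,-0.0114],[0.005,-0.372,0.007,0,0,-0.0115],[0.018,-0.371,0.007,0,0,-0.0114],[0.032,-0.37,0.007,0,0,-0.0115],[0.045,-0.369,0.007,0,0,-0.0115],[0.059,-0.367,0.007,0,0,-0.0114],[0.072,-0.364,0.007,0,0,-0.0115]]
```

Emit:
{"method": "drive_tool", "body": {
  "series": [
    [[-0.338,-0.181,-0.029,0.0001,0,-0.007],[-0.334,-0.188,-0.029,0,0,-0.0068],[-0.33,-0.196,-0.028,0,0,-0.0067],[-0.325,-0.202,-0.029,0,0,-0.0068],[-0.322,-0.209,-0.029,0,0,-0.0068],[-0.316,-0.216,-0.029,0,0,-0.0067],[-0.312,-0.223,-0.028,0,0,-0.0068],[-0.308,-0.229,-0.029,0,0,-0.0068],[-0.074,-0.364,0.007,0,0,-0.0114],[-0.062,-0.366,0.007,0,0,-0.0115],[-0.048,-0.369,0.007,0,0,-0.0114],[-0.035,-0.37,0.007,0,0,-0.0115],[-0.021,-0.371,0.007,0,0,-0.0115],[-0.008,-0.371,0.007,0,0,-0.0114],[0.005,-0.372,0.007,0,0,-0.0115],[0.018,-0.371,0.007,0,0,-0.0114],[0.032,-0.37,0.007,0,0,-0.0115],[0.045,-0.369,0.007,0,0,-0.0115],[0.059,-0.367,0.007,0,0,-0.0114],[0.072,-0.364,0.007,0,0,-0.0115]]
  ],
  "jaw": 1
}}

```text
clock: 3.5
tcp_pos: [0.4744, -0.2339, 0.2601]
orientation: [0.0, -0.166, 0.986, -0.0]
wrist_force: [1.3, 0.1, 0.8]
finger_gap: 0.0852
grip_force: 0.0
```

Emit:
{"method": "drive_tool", "body": {
  "series": [
    [[0,0,0,0,0,0],[0,0,0,0,0,0]]
  ]
}}

```text
clock: 3.75
tcp_pos: [0.4741, -0.232, 0.2598]
orientation: [-0.0, -0.165, 0.986, 0.0]
wrist_force: [0.6, 0.9, 0.6]
finger_gap: 0.0852
grip_force: 0.0
```

Run:
```python
from h import *
s=env.get_state();print(s['clock'],s['tcp_pos'],s['joint_pos'])
W=viewer.read_camera("wrist");cv2.imwrite('pics/w1.png',W[:,:,::-1])
q=s['orientation'];R=Ro.from_quat([*q[1:],q[0]]);print('y axis yaw',np.arctan2(*(-R.apply([0,1,0])[[0]]),R.apply([0,1,0])[1]),R.apply([0,0,1]))
i=viewer.camera_info('wrist');K,T=i['intrinsics'],i['T_tool_cam']
def bw(uv,z):
    d=np.linalg.inv(K)@[*uv,1];d=R.apply(T[:3,:3]@d);o=s['tcp_pos']+R.apply(T[:3,3]);return o+d*(z-o[2])/d[2]
m=cv2.inRange(cv2.cvtColor(W,cv2.COLOR_RGB2HSV),(5,150,100),(20,255,255))
n,l,st,ct=cv2.connectedComponentsWithStats(m)
for k in range(1,n):
  if st[k,4]>300:
    (c,wh,a)=cv2.minAreaRect(np.argwhere(l==k)[:,::-1].astype(np.float32));b=cv2.boxPoints((c,wh,a));print(st[k],b.round().tolist());P=np.array([bw(x,.144) for x in b]);print(P.round(4).tolist(),P.mean(0))
for d in models.silhouettes("jar","wrist"):print(d['score'],d['location'],bw(d['location'],.054))
```

```text
3.75 [ 0.47412546 -0.23196463  0.25983409] [-6.07229098e-01  2.17425726e-01 -3.87103271e-02  1.31547687e+00
  1.25743902e-04 -9.38571202e-01]
y axis yaw 0.3313419135164156 [-5.98866970e-04  5.69210321e-04 -9.99999659e-01]
[ 303  141   37  192 6492] [[303.0, 141.0], [339.0, 141.0], [339.0, 332.0], [303.0, 332.0]]
[[0.4199, -0.2603, 0.144], [0.4132, -0.2409, 0.144], [0.5298, -0.199, 0.144], [0.5376, -0.2216, 0.144]] [ 0.47512    -0.23043479  0.144     ]
0.9 [22.7, 286.6] [ 0.62579326 -0.45340086  0.054     ]
0.71 [147.4, 340.2] [ 0.6435611  -0.34001771  0.054     ]
0.7 [44.1, 0.0] [ 0.39611261 -0.46305209  0.054     ]
0.61 [205.8, 207.0] [ 0.50467187 -0.31969746  0.054     ]
```

View pics/w1.png

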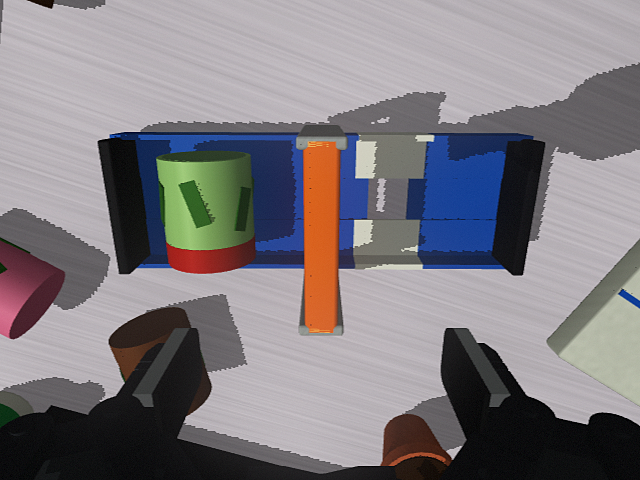

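Run:
```python
from h import *
s=env.get_state();p=s['tcp_pos']
g=[.4747,-.2312,.117]
m=[*g[:2],.17]
rows(path(p,.3313,m,.3313,6)+path(m,.3313,g,.3313,8))
```

```text
[[-0.001,0,0.125,0.0001,0,0.0005],[0,0,0.125,0,0,0],[-0.001,0,0.126,0,0,0],[0,-0.001,0.125,0,0,0],[-0.001,0,0.125,0,0,0],[0,0,0.125,0,0,0],[0,0,0.055,0,0,0],[0,0,0.056,0,0,0],[0,0,0.055,0,0,0],[0,0,0.055,0,0,0],[0,0,0.055,0,0,0],[0,0,0.055,0,0,0],[0,0,0.056,0,0,0],[0,0,0.055,0,0,0]]
```

The wrist picture shows the tray square with the tool. The bar is centred at column 321, the jar at (206,210), the white band at columns 357–425, and the black stops at about columns 120 and 520.

Emit:
{"method": "drive_tool", "body": {
  "series": [
    [[-0.001,0,0.125,0,0,0],[0,0,0.125,0,0,0],[-0.001,0,0.126,0,0,0],[0,-0.001,0.125,0,0,0],[-0.001,0,0.125,0,0,0],[0,0,0.125,0,0,0],[0,0,0.055,0,0,0],[0,0,0.056,0,0,0],[0,0,0.055,0,0,0],[0,0,0.055,0,0,0],[0,0,0.055,0,0,0],[0,0,0.055,0,0,0],[0,0,0.056,0,0,0],[0,0,0.055,0,0,0]]
  ]
}}

```text
clock: 5.6
tcp_pos: [0.4748, -0.2323, 0.1164]
orientation: [-0.0, -0.165, 0.986, -0.0]
wrist_force: [-0.6, 0.5, -0.2]
finger_gap: 0.085
grip_force: 0.0
```

Emit:
{"method": "drive_tool", "body": {
  "series": [
    [[0,0,0,0,0,0],[0,0,0,0,0,0],[0,0,0,0,0,0],[0,0,0,0,0,0],[0,0,0,0,0,0],[0,0,0,0,0,0],[0,0,0,0,0,0],[0,0,0,0,0,0]]
  ],
  "jaw": -1,
  "grip_force": 40
}}

```text
clock: 6.6
tcp_pos: [0.475, -0.2322, 0.1172]
orientation: [0.0, -0.165, 0.986, -0.0]
wrist_force: [0.6, 1.3, 5.5]
finger_gap: 0.0219
grip_force: 41.1
```

```bash
cat >> h.py <<'E'
def tcp():
    s=env.get_state();q=s['orientation'];return s,Ro.from_quat([*q[1:],q[0]])
def tilt(R): return float(-R.apply([0,1,0])[2]), float(R.apply([1,0,0])[2])  # +y end down ; side roll
def jarw(save=None):
    """jar in wrist image: column/row extents -> jar centre in tool frame (assumes tool-frame height of jar axis zj)"""
    s,R=tcp();W=viewer.read_camera('wrist')
    if save: cv2.imwrite(save,W[:,:,::-1])
    h=cv2.cvtColor(W,cv2.COLOR_RGB2HSV)
    g=cv2.inRange(h,(33,70,50),(60,255,255));n,l,st,ct=cv2.connectedComponentsWithStats(g)
    return s,R,W,g,st[1:][np.argsort(-st[1:,4])][:3]
E
python3 - <<'E'
from h import *
s,R,W,g,st=jarw('pics/w2.png');print(s['clock'],s['tcp_pos'],tilt(R),s['finger_gap'],s['wrist_force'],s['ft_torque'],s['joint_pos'])
print(st)
for l in('jar','tray'):print([(d['score'],d['location']) for d in models.silhouettes(l,'wrist')])
E
```

```text
6.6 [ 0.47497404 -0.23224476  0.11719791] (0.0003365666600521912, -0.0003721106785851171) 0.021854194537163727 [0.58370184 1.25296431 5.51283715] [0.43372208 0.20857214 0.05474229] [-6.06729385e-01  2.96469356e-01 -2.95019518e-01  9.78816088e-01
  1.01511574e-04 -9.39009910e-01]
[[   34   180   181   179 25571]
 [  187   283     7     9    14]
 [  183   278     6     6    12]]
[(0.65, [129.5, 276.8]), (0.57, [54.4, 439.1])]
[(0.7, [360.0, 259.3])]
```

View pics/w2.png

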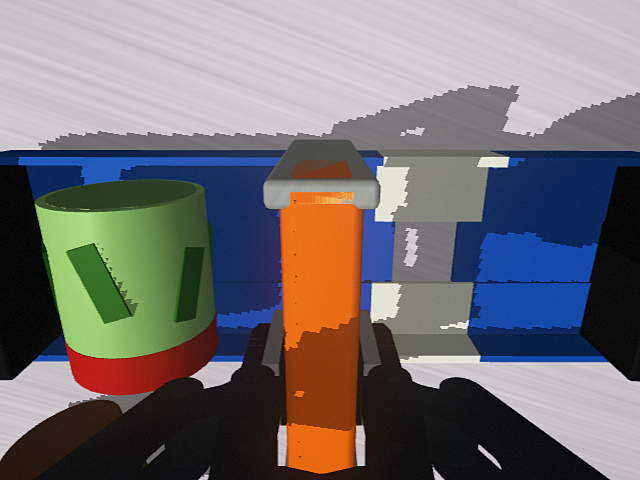

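The grasp holds at a 21.9 mm gap. The wrist picture shows the jar at columns 34–217, the bar at 285–360, the white band at about 375–487 and the hole near column 425.

```bash
cat >> h.py <<'E'
_i=viewer.camera_info('wrist');KW,TW=_i['intrinsics'],_i['T_tool_cam']
def wcols(t,zj=.063):
    # body circle extents over the jar's length, tool frame
    X=cyl(0,0,0,0)+[0,t,zj];c=(X-TW[:3,3])@TW[:3,:3];u=c@KW.T;u=u[:,0]/u[:,2];return u.min(),u.max()
TG=np.linspace(-.13,.13,261);TL=np.array([wcols(t) for t in TG])
def jar_t(save=None):
    s,R,W,g,st=jarw(save)
    h=cv2.cvtColor(W,cv2.COLOR_RGB2HSV);r=cv2.inRange(h,(0,150,60),(4,255,255))|cv2.inRange(h,(176,150,60),(180,255,255))
    m=(g|r|cv2.inRange(h,(33,70,20),(75,255,255)));m[:150]=0;m[400:]=0
    col=np.where((m>0).sum(0)>30)[0]
    if len(col)==0: return s,R,None,None,None
    a,b=col.min(),col.max()+1
    return s,R,(a,b),np.interp(a,TL[:,0],TG),np.interp(b,TL[:,1],TG)
def rep(save=None):
    s,R,ab,l,r=jar_t(save);print(f"t={s['clock']:.2f}",'cols',ab,'left->',l,'right->',r,'tilt',np.round(tilt(R),4),'tcp',s['tcp_pos'].round(4),'F',s['wrist_force'].round(1))
E
python3 - <<'E'
from h import *
rep()
p=[.475,-.2323,.117];u=[.475,-.2323,.190]
rows(path(p,.3313,u,.3313,12,True,0,.008),(p,down(.3313)))
E
```

```text
t=6.75 cols (np.int64(40), np.int64(216)) left-> -0.08730429241734221 right-> -0.0916412474696189 tilt [ 0.0003 -0.0003] tcp [ 0.475  -0.2322  0.1172] F [-1.5  2.5  5.1]
[[0,0,-0.012,0.0001,0,0],[0,0,-0.033,0.0001,0,0],[0,0,-0.05,0.0002,0,0],[0,0,-0.063,0.0003,0,0],[0,0,-0.071,0.0003,0,0],[0,-0.001,-0.075,0.0003,0,0],[0,0,-0.076,0.0003,0,0],[0,0,-0.071,0.0003,0,0],[0,-0.001,-0.062,0.0002,0,0],[0,0,-0.05,0.0003,0,0],[0,0,-0.033,0.0001,0,0],[0,0,-0.012,0,0,0]]
```

Emit:
{"method": "drive_tool", "body": {
  "series": [
    [[0,0,-0.012,0.0003,0,0],[0,0,-0.033,0.0004,0,0],[0,0,-0.05,0.0005,0,0],[0,0,-0.063,0.0006,0,0],[0,0,-0.071,0.0006,0,0]]
  ]
}}

```text
clock: 7.42
tcp_pos: [0.4747, -0.2323, 0.1449]
orientation: [0.001, -0.165, 0.986, -0.004]
wrist_force: [0.0, 0.5, -6.6]
finger_gap: 0.0218
grip_force: 39.7
```

Run:
```python
from h import *
rep('pics/w3.png')
```

```text
t=7.42 cols (np.int64(40), np.int64(216)) left-> -0.08730931111862361 right-> -0.09164370067013874 tilt [0.0078 0.0002] tcp [ 0.4747 -0.2323  0.1449] F [ 0.   0.5 -6.6]
```

Lifted, and the jar hasn't moved. Continuing.

Emit:
{"method": "drive_tool", "body": {
  "series": [
    [[0,-0.001,-0.075,0,0,0],[0,0,-0.076,0,0,0],[0,0,-0.071,0,0,0],[0,-0.001,-0.062,0,0,0],[0,0,-0.05,0,0,0],[0,0,-0.033,0,0,0],[0,0,-0.012,0,0,0]]
  ]
}}

```text
clock: 8.35
tcp_pos: [0.4748, -0.2322, 0.19]
orientation: [0.001, -0.165, 0.986, -0.004]
wrist_force: [0.4, 0.9, -7.1]
finger_gap: 0.0217
grip_force: 39.8
```

Run:
```python
from h import *
rep('pics/w3.png')
for b in [(400,140,520,230)]:
  pass
s,R=tcp();p=s['tcp_pos'];t=[.4775,.1225,.190]
# 5 s smoothstep path: 48 rows -> peak accel 6*.355/36=.06
P=path(p,.3313,t,-.2303,48,True,.0077,.005)
st=(p,R)
for k in (0,20,40):
  rows(P[k:k+20],st if k==0 else P[k-1])
```

```text
t=8.35 cols (np.int64(42), np.int64(218)) left-> -0.08646408643165349 right-> -0.09055613546744015 tilt [0.0079 0.    ] tcp [ 0.4748 -0.2322  0.19  ] F [ 0.4  0.9 -7.1]
[[-0.001,0.004,0,0,0,0.0005],[-0.004,0.01,0,0,0,0.0007],[-0.006,0.017,0,0,0,0.0011],[-0.008,0.024,0,-0.0001,0,0.0015],[-0.01,0.03,-0.001,0,0,0.0019],[-0.012,0.035,0,0,0,0.0022],[-0.013,0.041,0,0,0.0001,0.0026],[-0.015,0.047,-0.001,0,0,0.003],[-0.016,0.051,0,0,0,0.0032],[-0.017,0.056,0,0,0,0.0036],[-0.017,0.061,-0.001,-0.0001,0.0001,0.0038],[-0.017,0.065,0,0,0,0.0041],[-0.018,0.069,-0.001,0,0,0.0043],[-0.018,0.073,0,0,0,0.0045],[-0.017,0.075,-0.001,0,0.0001,0.0047],[-0.017,0.079,-0.001,-0.0001,0,0.0049],[-0.016,0.082,0,0,0,0.005],[-0.015,0.084,-0.001,0,0.0001,0.0052],[-0.014,0.087,0,0,0,0.0053],[-0.013,0.088,-0.001,-0.0001,0.0001,0.0054]]
[[-0.012,0.09,-0.001,0,0,0.0055],[-0.01,0.09,0,-0.0001,0.0001,0.0055],[-0.008,0.092,-0.001,0,0,0.0056],[-0.007,0.092,0,0,0,0.0055],[-0.005,0.092,-0.001,0,0.0001,0.0056],[-0.004,0.092,-0.001,-0.0001,0,0.0056],[-0.002,0.091,0,0,0,0.0055],[-0.001,0.091,-0.001,0,0.0001,0.0055],[0.001,0.089,0,0,0,0.0054],[0.003,0.087,-0.001,-0.0001,0,0.0053],[0.003,0.086,0,0,0.0001,0.0051],[0.006,0.083,-0.001,0,0,0.0051],[0.006,0.081,0,0,0,0.0049],[0.007,0.077,-0.001,-0.0001,0.0001,0.0047],[0.008,0.074,0,0,0,0.0045],[0.009,0.071,-0.001,0,0,0.0043],[0.009,0.067,0,0,0,0.0041],[0.009,0.062,0,0,0,0.0038],[0.009,0.058,-0.001,-0.0001,0.0001,0.0035],[0.009,0.053,0,0,0,0.0033]]
[[0.009,0.048,0,0,0,0.0029],[0.008,0.042,0,0,0,0.0027],[0.007,0.037,-0.001,0,0,0.0022],[0.007,0.031,0,0,0.0001,0.0019],[0.005,0.024,0,-0.0001,0,0.0015],[0.004,0.018,0,0,0,0.0011],[0.002,0.011,0,0,0,0.0007],[0.001,0.004,0,0,0,0.0002]]
```

Emit:
{"method": "drive_tool", "body": {
  "series": [
    [[-0.001,0.004,0,0,0,0.0005],[-0.004,0.01,0,0,0,0.0007],[-0.006,0.017,0,0,0,0.0011],[-0.008,0.024,0,-0.0001,0,0.0015],[-0.01,0.03,-0.001,0,0,0.0019],[-0.012,0.035,0,0,0,0.0022],[-0.013,0.041,0,0,0.0001,0.0026],[-0.015,0.047,-0.001,0,0,0.003],[-0.016,0.051,0,0,0,0.0032],[-0.017,0.056,0,0,0,0.0036],[-0.017,0.061,-0.001,-0.0001,0.0001,0.0038],[-0.017,0.065,0,0,0,0.0041],[-0.018,0.069,-0.001,0,0,0.0043],[-0.018,0.073,0,0,0,0.0045],[-0.017,0.075,-0.001,0,0.0001,0.0047],[-0.017,0.079,-0.001,-0.0001,0,0.0049],[-0.016,0.082,0,0,0,0.005],[-0.015,0.084,-0.001,0,0.0001,0.0052],[-0.014,0.087,0,0,0,0.0053],[-0.013,0.088,-0.001,-0.0001,0.0001,0.0054]]
  ]
}}

```text
clock: 10.9
tcp_pos: [0.4758, -0.098, 0.1898]
orientation: [0.0, -0.059, 0.998, -0.003]
wrist_force: [0.3, -0.6, -6.8]
finger_gap: 0.0216
grip_force: 39.8
```

Run:
```python
from h import *
rep()
```

```text
t=10.90 cols (np.int64(41), np.int64(217)) left-> -0.08682550422558659 right-> -0.09101556234142617 tilt [0.0064 0.0001] tcp [ 0.4758 -0.098   0.1898] F [ 0.3 -0.6 -6.8]
```

Emit:
{"method": "drive_tool", "body": {
  "series": [
    [[-0.012,0.09,-0.001,0,0,0.0055],[-0.01,0.09,0,-0.0001,0.0001,0.0055],[-0.008,0.092,-0.001,0,0,0.0056],[-0.007,0.092,0,0,0,0.0055],[-0.005,0.092,-0.001,0,0.0001,0.0056],[-0.004,0.092,-0.001,-0.0001,0,0.0056],[-0.002,0.091,0,0,0,0.0055],[-0.001,0.091,-0.001,0,0.0001,0.0055],[0.001,0.089,0,0,0,0.0054],[0.003,0.087,-0.001,-0.0001,0,0.0053],[0.003,0.086,0,0,0.0001,0.0051],[0.006,0.083,-0.001,0,0,0.0051],[0.006,0.081,0,0,0,0.0049],[0.007,0.077,-0.001,-0.0001,0.0001,0.0047],[0.008,0.074,0,0,0,0.0045],[0.009,0.071,-0.001,0,0,0.0043],[0.009,0.067,0,0,0,0.0041],[0.009,0.062,0,0,0,0.0038],[0.009,0.058,-0.001,-0.0001,0.0001,0.0035],[0.009,0.053,0,0,0,0.0033]]
  ]
}}

```text
clock: 13.45
tcp_pos: [0.4774, 0.0967, 0.1899]
orientation: [-0.0, 0.095, 0.996, -0.002]
wrist_force: [0.3, 0.4, -6.3]
finger_gap: 0.0217
grip_force: 39.9
```

Emit:
{"method": "drive_tool", "body": {
  "series": [
    [[0.009,0.048,0,0,0,0.0029],[0.008,0.042,0,0,0,0.0027],[0.007,0.037,-0.001,0,0,0.0022],[0.007,0.031,0,0,0.0001,0.0019],[0.005,0.024,0,-0.0001,0,0.0015],[0.004,0.018,0,0,0,0.0011],[0.002,0.011,0,0,0,0.0007],[0.001,0.004,0,0,0,0.0002]]
  ]
}}

```text
clock: 14.45
tcp_pos: [0.4776, 0.1226, 0.1899]
orientation: [-0.0, 0.115, 0.993, -0.002]
wrist_force: [0.1, 0.6, -5.8]
finger_gap: 0.0214
grip_force: 39.9
```

Run:
```python
from h import *
rep('pics/w4.png')
A=viewer.read_camera('side');cv2.imwrite('pics/s4.png',A[:,:,::-1])
s,R=tcp();y=R.apply([0,1,0]);print('yaw',np.arctan2(-y[0],y[1]),'hole',s['tcp_pos']+.06*y)
```

```text
t=14.45 cols (np.int64(52), np.int64(226)) left-> -0.08219140178406673 right-> -0.08609241870138343 tilt [0.0047 0.0004] tcp [0.4776 0.1226 0.1899] F [ 0.1  0.6 -5.8]
yaw -0.23033388144425943 hole [0.49131926 0.18094774 0.18962574]
```

View pics/w4.png

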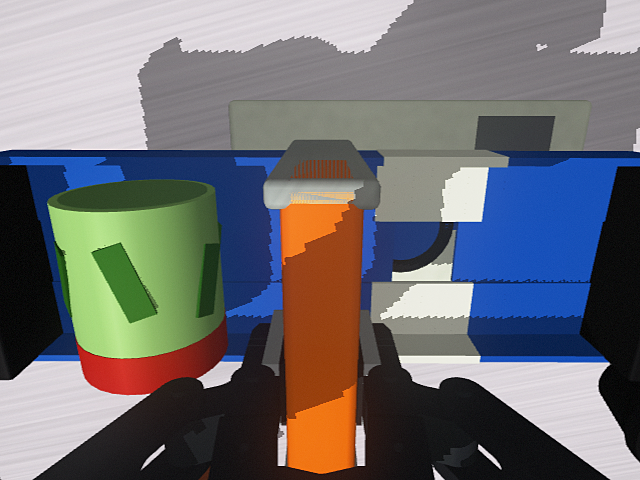

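The wrist picture shows the jar still left of the bar, at columns 52–226. The reader's blue window shows through the hole near (415,240). Next I plan the tilt with a small jar model.

```bash
cat >> h.py <<'E'
def slope(y):  # uphill slope of the floor
    return .0006*np.pi/.09*np.sin(np.pi*(y+.03)/.09) if -.03<y<.15 else 0.
def sim(t,v,th,cmds,tau=.06,hold=16,mu=.07,b=0):
    tr=[];dt=1/80
    for c in list(cmds)+[cmds[-1]]*hold:
        for _ in range(10):
            th+=(c-th)*dt/tau;a=6.5*(th+b-slope(t))
            if abs(v)<.002 and abs(a)<mu: v=0
            else:
                s=np.sign(v) if abs(v)>=.002 else np.sign(a);n=v+(a-mu*s)*dt
                v=0 if n*v<0 and abs(a)<mu else n
            t+=v*dt
        tr.append((t,v))
    return np.array(tr)
def turnrows(cmds,th):
    o=[]
    for c in cmds:
        k=round((c-th)/np.pi,4);th+=k*np.pi;o.append([0,0,0,k,0,0])
    print(str(o).replace(' ',''))
E
python3 - <<'E'
from h import *
rep()
import itertools
best=[]
for A,n1,B,n2,C,n3 in itertools.product((.025,.03),range(4,13,2),(.015,.02,.025,.03),range(6,21,2),(-.02,-.01,0,.01),(2,4,6)):
    c=[A/2]+[A]*n1+[B]*n2+[C]*n3+[0]
    tr=sim(-.0855,0,.005,c,hold=8)
    e=abs(tr[-1,0]-.06)+abs(tr[-1,1])+.15*max(0,tr[:,1].max()-.08)
    best.append((e,A,n1,B,n2,C,n3,tr[:,1].max(),tr[-1,0]))
best.sort();print(*[np.round(b,4).tolist() for b in best[:8]],sep='\n')
E
```

```text
t=14.55 cols (np.int64(52), np.int64(226)) left-> -0.08219138856634091 right-> -0.0860924109162417 tilt [0.0047 0.0003] tcp [0.4776 0.1225 0.1899] F [-0.6  0.  -5.7]
[0.0024, 0.025, 4.0, 0.02, 14.0, 0.01, 2.0, 0.0904, 0.0592]
[0.0025, 0.025, 6.0, 0.02, 12.0, -0.02, 2.0, 0.0952, 0.0602]
[0.0028, 0.03, 4.0, 0.02, 12.0, -0.01, 2.0, 0.0975, 0.0598]
[0.0028, 0.025, 4.0, 0.02, 16.0, -0.02, 2.0, 0.0904, 0.0613]
[0.0032, 0.03, 4.0, 0.02, 10.0, 0.01, 4.0, 0.0975, 0.0605]
[0.0034, 0.025, 6.0, 0.02, 10.0, 0.01, 2.0, 0.0952, 0.0588]
[0.0034, 0.025, 4.0, 0.02, 16.0, -0.02, 4.0, 0.0904, 0.0581]
[0.0037, 0.03, 4.0, 0.02, 12.0, -0.01, 6.0, 0.0975, 0.0589]
```

Emit:
{"method": "drive_tool", "body": {
  "series": [
    [[0,0,0,0.0025,0,0],[0,0,0,0.004,0,0],[0,0,0,0,0,0],[0,0,0,0,0,0],[0,0,0,0,0,0],[0,0,0,0,0,0]]
  ]
}}

```text
clock: 15.35
tcp_pos: [0.4776, 0.1225, 0.1899]
orientation: [-0.002, 0.115, 0.993, -0.012]
wrist_force: [-0.7, 0.1, -6.1]
finger_gap: 0.0216
grip_force: 39.9
```

```bash
cat > m.py <<'E'
from h import *
import sys
rep();rep();rep('pics/x.png')
s,R=tcp();y=R.apply([0,1,0]);print('hole',s['tcp_pos']+.06*y)
E
python3 m.py; python3 -c "
from h import *
print(sim(-.0855,0,.005,[.0125]+[.025]*5,hold=2)[4:])"
```

```text
t=15.35 cols (np.int64(82), np.int64(248)) left-> -0.06951832537881143 right-> -0.07412738265149645 tilt [0.0251 0.0005] tcp [0.4776 0.1225 0.1899] F [-0.7  0.1 -6.1]
t=15.40 cols (np.int64(87), np.int64(253)) left-> -0.06738405668874298 right-> -0.0714065352136697 tilt [0.0251 0.0004] tcp [0.4776 0.1225 0.1899] F [-0.2 -0.6 -6.6]
t=15.45 cols (np.int64(93), np.int64(257)) left-> -0.06477792040262473 right-> -0.0692298321674857 tilt [0.0251 0.0003] tcp [0.4776 0.1225 0.1899] F [-0.8 -0.2 -6.5]
hole [0.49130169 0.18091719 0.18840875]
[[-0.07538245  0.04238342]
 [-0.06928963  0.0539456 ]
 [-0.06175151  0.06550807]
 [-0.05276808  0.07707056]]
```

```bash
cat > p.py <<'E'
from h import *
import sys,itertools
t,v,th=map(float,sys.argv[1:4])
best=[]
for n1,B,n2,C,n3 in itertools.product(range(1,9),(.01,.015,.02,.025,.03,.035),range(1,19),(-.03,-.02,-.01,0,.01,.02),(1,2,4,6)):
    c=[th]*0+[B]*n2+[C]*n3+[0] if n1==1 else [th]*(n1-1)+[B]*n2+[C]*n3+[0]
    tr=sim(t,v,th,c,hold=8)
    e=abs(tr[-1,0]-.06)+abs(tr[-1,1])+.15*max(0,tr[:,1].max()-.08)
    best.append((e,n1-1,B,n2,C,n3,tr[:,1].max(),tr[-1,0]))
best.sort();print(*[np.round(b,4).tolist() for b in best[:6]],sep='\n')
b=best[0];c=[th]*b[1]+[b[2]]*b[3]+[b[4]]*b[5]+[0];print(sim(t,v,th,c,hold=4).round(3).tolist())
E
python3 p.py -.0692 .053 .0251
```

```text
[0.0025, 0.0, 0.02, 14.0, -0.02, 2.0, 0.0917, 0.0593]
[0.0028, 0.0, 0.02, 14.0, -0.03, 1.0, 0.0917, 0.0589]
[0.0031, 0.0, 0.02, 7.0, 0.02, 6.0, 0.0917, 0.0587]
[0.0031, 0.0, 0.02, 9.0, 0.02, 4.0, 0.0917, 0.0587]
[0.0031, 0.0, 0.02, 11.0, 0.02, 2.0, 0.0917, 0.0587]
[0.0031, 0.0, 0.02, 12.0, 0.02, 1.0, 0.0917, 0.0587]
[[-0.062, 0.062], [-0.054, 0.07], [-0.044, 0.077], [-0.034, 0.085], [-0.023, 0.091], [-0.012, 0.092], [-0.001, 0.087], [0.01, 0.079], [0.019, 0.069], [0.027, 0.06], [0.034, 0.053], [0.04, 0.049], [0.046, 0.047], [0.052, 0.048], [0.057, 0.031], [0.059, 0.006], [0.059, 0.0], [0.059, 0.0], [0.059, 0.0], [0.059, 0.0], [0.059, 0.0]]
```

Emit:
{"method": "drive_tool", "body": {
  "series": [
    [[0,0,0,-0.0016,0,0],[0,0,0,0,0,0],[0,0,0,0,0,0],[0,0,0,0,0,0],[0,0,0,0,0,0],[0,0,0,0,0,0],[0,0,0,0,0,0]]
  ]
}}

```text
clock: 16.38
tcp_pos: [0.4776, 0.1226, 0.1899]
orientation: [-0.001, 0.115, 0.993, -0.01]
wrist_force: [-0.1, -0.5, -5.5]
finger_gap: 0.0215
grip_force: 39.9
```

```bash
python3 m.py
```

```text
t=16.38 cols (np.int64(241), np.int64(393)) left-> 0.0003799482950020759 right-> -0.001725400012602254 tilt [0.0201 0.0004] tcp [0.4776 0.1226 0.1899] F [-0.1 -0.5 -5.5]
t=16.43 cols (np.int64(249), np.int64(400)) left-> 0.0039707927029147844 right-> 0.001447667594192383 tilt [0.0201 0.0004] tcp [0.4776 0.1225 0.1899] F [-0.1 -0.  -6.1]
t=16.48 cols (np.int64(255), np.int64(407)) left-> 0.0067277438441382086 right-> 0.004620792977605549 tilt [0.0201 0.0004] tcp [0.4776 0.1226 0.1899] F [-0.3 -0.1 -6.8]
hole [0.49132152 0.18096505 0.18870136]
```

```bash
python3 p.py .0053 .061 .0201
```

```text
[0.0, 4.0, 0.025, 14.0, -0.01, 4.0, 0.052, 0.06]
[0.0, 4.0, 0.025, 14.0, -0.01, 6.0, 0.052, 0.06]
[0.0, 3.0, 0.035, 5.0, -0.03, 2.0, 0.0631, 0.06]
[0.0, 6.0, 0.035, 6.0, -0.03, 1.0, 0.0525, 0.06]
[0.0, 4.0, 0.025, 14.0, -0.01, 2.0, 0.052, 0.06]
[0.0001, 4.0, 0.035, 5.0, -0.03, 1.0, 0.0564, 0.0601]
[[0.012, 0.052], [0.018, 0.043], [0.023, 0.034], [0.026, 0.025], [0.029, 0.02], [0.031, 0.017], [0.033, 0.014], [0.035, 0.012], [0.036, 0.011], [0.038, 0.011], [0.039, 0.01], [0.04, 0.011], [0.042, 0.012], [0.044, 0.014], [0.045, 0.017], [0.048, 0.021], [0.051, 0.026], [0.054, 0.033], [0.058, 0.023], [0.06, 0.007], [0.06, 0.0], [0.06, 0.0], [0.06, 0.0], [0.06, 0.0], [0.06, 0.0], [0.06, 0.0], [0.06, 0.0]]
```

Emit:
{"method": "drive_tool", "body": {
  "series": [
    [[0,0,0,0.0016,0,0],[0,0,0,0,0,0],[0,0,0,0,0,0],[0,0,0,0,0,0]]
  ]
}}

```text
clock: 17.02
tcp_pos: [0.4776, 0.1225, 0.1899]
orientation: [-0.002, 0.115, 0.993, -0.012]
wrist_force: [-0.8, 0.6, -5.6]
finger_gap: 0.0217
grip_force: 39.9
```

```bash
python3 m.py
```

```text
t=17.02 cols (np.int64(362), np.int64(467)) left-> 0.059067708610195856 right-> 0.03137095237127292 tilt [0.0251 0.0004] tcp [0.4776 0.1225 0.1899] F [-0.8  0.6 -5.6]
t=17.07 cols (np.int64(362), np.int64(471)) left-> 0.059067708610195856 right-> 0.03313429488335482 tilt [0.0251 0.0004] tcp [0.4776 0.1225 0.1899] F [ 0.1  0.2 -5.4]
t=17.12 cols (np.int64(362), np.int64(475)) left-> 0.059067708610195856 right-> 0.03489765603438781 tilt [0.0251 0.0004] tcp [0.4776 0.1226 0.1899] F [ 0.2  0.6 -6.3]
hole [0.49129793 0.18094207 0.18838785]
```

```bash
python3 p.py .0349 .035 .0251
```

```text
[0.0, 1.0, 0.015, 4.0, 0.01, 4.0, 0.0344, 0.06]
[0.0, 3.0, 0.015, 1.0, -0.01, 4.0, 0.0398, 0.06]
[0.0, 3.0, 0.015, 1.0, -0.01, 6.0, 0.0398, 0.06]
[0.0001, 3.0, 0.03, 1.0, -0.03, 2.0, 0.0478, 0.0599]
[0.0001, 3.0, 0.03, 1.0, -0.02, 4.0, 0.0478, 0.0601]
[0.0001, 0.0, 0.025, 4.0, -0.03, 1.0, 0.0449, 0.0601]
[[0.039, 0.034], [0.043, 0.03], [0.047, 0.025], [0.05, 0.022], [0.052, 0.02], [0.054, 0.017], [0.056, 0.013], [0.058, 0.011], [0.059, 0.01], [0.06, 0.003], [0.06, 0.0], [0.06, 0.0], [0.06, 0.0], [0.06, 0.0]]
```

Emit:
{"method": "drive_tool", "body": {
  "series": [
    [[0,0,0,0,0,0],[0,0,0,-0.0032,0,0],[0,0,0,0,0,0]]
  ]
}}

```text
clock: 17.55
tcp_pos: [0.4776, 0.1224, 0.1899]
orientation: [-0.001, 0.115, 0.993, -0.007]
wrist_force: [-0.3, -0.0, -6.1]
finger_gap: 0.0218
grip_force: 39.9
```

```bash
python3 m.py
```

```text
t=17.55 cols (np.int64(362), np.int64(506)) left-> 0.0590678236016191 right-> 0.04856051306206695 tilt [0.0149 0.0003] tcp [0.4776 0.1224 0.1899] F [-0.3 -0.  -6.1]
t=17.60 cols (np.int64(362), np.int64(508)) left-> 0.0590678236016191 right-> 0.04944222722360371 tilt [0.015  0.0004] tcp [0.4776 0.1224 0.1899] F [-0.2 -0.3 -6.9]
t=17.65 cols (np.int64(362), np.int64(511)) left-> 0.0590678236016191 right-> 0.050764143658948255 tilt [0.015  0.0004] tcp [0.4776 0.1225 0.1899] F [ 0.6 -0.2 -6.2]
hole [0.49129723 0.18089875 0.18902759]
```

Emit:
{"method": "drive_tool", "body": {
  "series": [
    [[0,0,0,-0.0008,0,0],[0,0,0,0,0,0],[0,0,0,-0.002,0,0]]
  ]
}}

```text
clock: 18.08
tcp_pos: [0.4776, 0.1226, 0.1899]
orientation: [-0.001, 0.115, 0.993, -0.003]
wrist_force: [0.2, 0.5, -6.9]
finger_gap: 0.0213
grip_force: 39.9
```

```bash
python3 m.py
```

```text
t=18.07 cols (np.int64(367), np.int64(529)) left-> 0.06175723691953223 right-> 0.05848788457267874 tilt [0.006  0.0004] tcp [0.4776 0.1226 0.1899] F [ 0.2  0.5 -6.9]
t=18.12 cols (np.int64(368), np.int64(530)) left-> 0.062295108230458356 right-> 0.05891684754099355 tilt [0.0058 0.0005] tcp [0.4776 0.1226 0.1899] F [-0.3  0.  -6.2]
t=18.18 cols (np.int64(369), np.int64(532)) left-> 0.06283298072575504 right-> 0.05977477821818557 tilt [0.0061 0.0004] tcp [0.4776 0.1225 0.1899] F [ 0.3  0.5 -5.7]
hole [0.49129217 0.18090742 0.18953036]
```

Nearly there: the jar is at about +60 mm and slow. Level out and watch.

Emit:
{"method": "drive_tool", "body": {
  "series": [
    [[0,0,0,-0.003,0,0],[0,0,0,0,0,0],[0,0,0,0.001,0,0],[0,0,0,0,0,0]]
  ]
}}

```text
clock: 18.73
tcp_pos: [0.4776, 0.1226, 0.1899]
orientation: [-0.0, 0.115, 0.993, 0.0]
wrist_force: [-0.0, 0.0, -6.6]
finger_gap: 0.0216
grip_force: 39.9
```

```bash
python3 m.py
```

```text
t=18.73 cols (np.int64(370), np.int64(533)) left-> 0.06337072408093082 right-> 0.06020106642866158 tilt [-0.      0.0004] tcp [0.4776 0.1226 0.1899] F [-0.   0.  -6.6]
t=18.77 cols (np.int64(370), np.int64(533)) left-> 0.06337072408093082 right-> 0.06020106642866158 tilt [-0.0001  0.0003] tcp [0.4777 0.1226 0.1899] F [ 0.2  0.6 -7.8]
t=18.82 cols (np.int64(370), np.int64(533)) left-> 0.06337072408093082 right-> 0.06020106642866158 tilt [-0.      0.0004] tcp [0.4776 0.1226 0.1899] F [-0.1 -0.3 -6. ]
hole [0.49130694 0.18102525 0.18988004]
```

View pics/x.png

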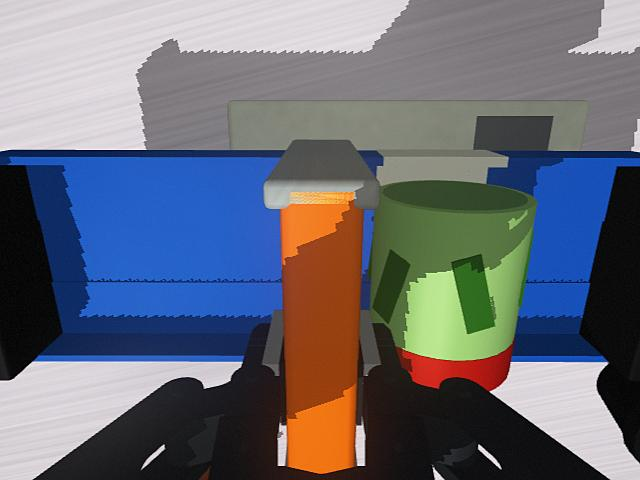

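The wrist picture shows the jar at columns 370–533, squarely over the white band and at rest. The reader's far edge is parallel to the tray. I'll hold here.

Emit:
{"method": "drive_tool", "body": {
  "series": [
    [[0,0,0,0,0,0],[0,0,0,0,0,0],[0,0,0,0,0,0],[0,0,0,0,0,0],[0,0,0,0,0,0],[0,0,0,0,0,0],[0,0,0,0,0,0],[0,0,0,0,0,0],[0,0,0,0,0,0],[0,0,0,0,0,0],[0,0,0,0,0,0],[0,0,0,0,0,0],[0,0,0,0,0,0],[0,0,0,0,0,0],[0,0,0,0,0,0],[0,0,0,0,0,0],[0,0,0,0,0,0],[0,0,0,0,0,0],[0,0,0,0,0,0],[0,0,0,0,0,0]]
  ]
}}

```text
clock: 21.38
tcp_pos: [0.4776, 0.1226, 0.1899]
orientation: [-0.0, 0.115, 0.993, 0.0]
wrist_force: [-0.1, -0.2, -6.6]
finger_gap: 0.0218
grip_force: 39.9
```

Emit:
{"method": "drive_tool", "body": {
  "series": [
    [[0,0,0,0,0,0],[0,0,0,0,0,0],[0,0,0,0,0,0],[0,0,0,0,0,0],[0,0,0,0,0,0],[0,0,0,0,0,0],[0,0,0,0,0,0],[0,0,0,0,0,0],[0,0,0,0,0,0],[0,0,0,0,0,0],[0,0,0,0,0,0],[0,0,0,0,0,0],[0,0,0,0,0,0],[0,0,0,0,0,0],[0,0,0,0,0,0],[0,0,0,0,0,0],[0,0,0,0,0,0],[0,0,0,0,0,0],[0,0,0,0,0,0],[0,0,0,0,0,0]]
  ]
}}

```text
clock: 23.88
tcp_pos: [0.4776, 0.1226, 0.1899]
orientation: [-0.0, 0.115, 0.993, 0.0]
wrist_force: [0.6, 0.4, -6.0]
finger_gap: 0.0216
grip_force: 39.9
```

Emit:
{"method": "drive_tool", "body": {
  "series": [
    [[0,0,0,0,0,0],[0,0,0,0,0,0],[0,0,0,0,0,0],[0,0,0,0,0,0],[0,0,0,0,0,0],[0,0,0,0,0,0],[0,0,0,0,0,0],[0,0,0,0,0,0],[0,0,0,0,0,0],[0,0,0,0,0,0],[0,0,0,0,0,0],[0,0,0,0,0,0],[0,0,0,0,0,0],[0,0,0,0,0,0],[0,0,0,0,0,0],[0,0,0,0,0,0],[0,0,0,0,0,0],[0,0,0,0,0,0],[0,0,0,0,0,0],[0,0,0,0,0,0]]
  ]
}}

```text
clock: 26.38
tcp_pos: [0.4776, 0.1226, 0.1899]
orientation: [-0.0, 0.115, 0.993, 0.0]
wrist_force: [0.3, -0.3, -6.0]
finger_gap: 0.0214
grip_force: 39.9
```

```bash
python3 m.py
python3 - <<'E'
from h import *
# check bar position from the side camera against the tcp
B=viewer.read_camera('side');cv2.imwrite('pics/s5.png',B[:,:,::-1])
E
```

```text
t=26.38 cols (np.int64(370), np.int64(533)) left-> 0.06337071999901496 right-> 0.06020104982471245 tilt [-0.      0.0004] tcp [0.4776 0.1226 0.1899] F [ 0.3 -0.3 -6. ]
t=26.43 cols (np.int64(370), np.int64(533)) left-> 0.06337071999901496 right-> 0.06020104982471245 tilt [-0.0001  0.0004] tcp [0.4776 0.1226 0.1899] F [-0.3  0.1 -6.1]
t=26.48 cols (np.int64(370), np.int64(533)) left-> 0.06337071999901496 right-> 0.06020104982471245 tilt [-0.      0.0004] tcp [0.4776 0.1226 0.1899] F [ 0.1 -0.3 -6.3]
hole [0.49133218 0.18099262 0.18990738]
```

View pics/s5.png

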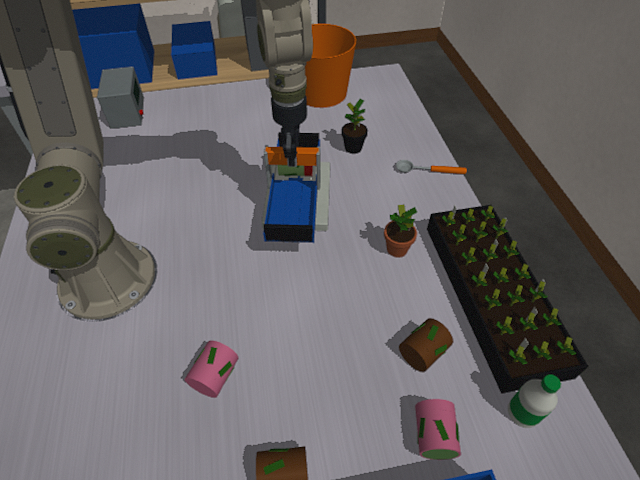

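The side picture shows the tray in the air over the reader (290,195) and in line with it. The jar is beneath the bar's far side, and both pots, (355,130) and (400,235), stand where they were.

```bash
python3 -c "
from workcell import order
print(order.hand_in())"
```

```text
the job is handed in; nothing more can be done
None
```

I handed the job in at about 26 s with the tray held level about 6 cm above the reader and in line with it; the jar had been still over the viewing hole for about 7.6 s. No verdict came back.

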